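Chuck a pencil barrel in the slide gauge and click the polishing speed to six

ROBOT

A 6-joint arm with a two-finger parallel gripper is mounted at the origin on the work surface. World frame = base frame: x ahead of the robot, y to its left, z up, the work surface at z = 0. Lengths are in mm, angles in rad, forces in N, time in s.
With the tool pointing down it reaches from about 300 to 850 mm from the base axis. Payload 5.4 kg.
Tool frame: the origin (TCP) lies at the very end of the fingers, on their centre line; the grasp point (between the pads) lies 19 mm behind it; z points along the fingers, y is the line along which they close (so a half turn about z gives the same grasp; the last joint's range is limited). The gripper opens to 85 mm and grips with 20 to 120 N. Pads are 22 mm wide; open, the fingers measure 114 mm over their backs; the gripper's body (76 mm by 85 mm) begins 54 mm behind the grasp point. The pads swing forward as they close: fully open they stand 13 mm farther back than shut.
Start: joints at [1.001, 0.158, 1.597, -0, 1.386, -0.21], TCP at [202.459, 538.16, 231.299] pointing down, gripper open.
Joint ranges: [-2.91, 2.91], [-0.94, 2.29], [0.18, 2.7], [-1.29, 4.43], [0.17, 2.64], [-3, 3]. Speed limits (rad/s): [2.57, 2.57, 3.14, 3.14, 3.14, 3.14].

INTERFACE

Orientations are given as a rotation vector (axis times angle).
In Python, from rig import read_state, camera, hand_in, regions_of, tip_of gives the robot as it stands. The module is installed in compiled form; this text tells all that it offers.
- The arm moves only by the shell command python3 -m handwheel 'ROWS' [FORCE]. ROWS is JSON, a list that holds one entry, the list of rows, each a list of 7 numbers: the shift along the tool's x, y, z each as a share of 200 mm, from -1 to 1, then the turn, a rotation vector about the tool's x, y, z each as a share of 90 degrees, from -1 to 1, then the closure, from 0 (fully open) to 1 (shut). In form: [[[tx, ty, tz, wx, wy, wz, claw], ...]]. A call has 1 to 12 rows; each row shifts and turns the commanded pose from where the row before left it, along the tool's axes as they then stand; what a row does not reach is not made up. A row lasts 1/10 s, in which the tool goes at most 50 mm and 8.59 degrees, less where a joint would pass 70% of its speed; a pose out of reach is approached as far as the arm can. A call with a number of a shift or a turn outside -1 to 1 is refused whole. A call with a gripper value outside its range is refused whole. The fingers move at their own pace and stop on an object; FORCE is the grip in N (left out, the last holds). Time passes only in rows, so rows that do not move let the fingers close. It gives the time, the measured TCP pose, the force, the opening and the grip force at its end, in the units of the state.
- read_state(): the state, without advancing time (a new reading comes with each control period).
- camera(name): name is "scene" or "top" or "wrist"; returns a dict with "image" (480x640x3 uint8, red, green, blue), "camera_matrix" (3x3 intrinsics, pixels), "origin" and "orientation" of the camera in the world. Camera axes: x right, y down, z forward; pixel columns grow to the right and rows downward; lengths in mm; the calibration is good to about 2 mm. A picture is of the moment at which its call begins. There is no depth.
- hand_in(): hands the job in; it is judged then, once.
Trained networks look in a picture, given as the dict that the camera call returned (one of the last four; its "shot" number tells which), for a name from the list of things; names that differ only in an ending like _2 or _b are one class to them, and where a whole thing is asked for, a point or a joint stands for the part that bears it (a point fixed in the world has none). Each returns a list of dicts, best first, with "conf" (0 to 1); they miss things now and then, are a little off and sometimes report something else, mostly with a low value. They report only what shows in the picture. A call takes as long as a camera call.
- regions_of(picture, target): "region" (480x640 bool, what is visible of it).
- tip_of(picture, target): "point" ([x, y, z] in mm, in world coordinates, good to about 4 mm: a listed point, or the origin of a listed thing).
The state is a dict: "time_s": time; "joint_pos": joint angles; "joint_vel": joint speeds; "effort": joint torques, N m; "position": TCP position; "tool_rot": TCP orientation; "force": force on the tool from outside, world axes, zero at the start; "ft_torque": the same for the moment, N m; "finger_gap": opening from 0.0 (shut) to 1.0 (fully open); "grip_force": force on a finger pad.
Only numpy, scipy, OpenCV 4.12 (cv2) and the standard library are available. Lean on these libraries where they do the work, as an engineer would, in place of code of your own. Each camera call takes 0.05 s, during which the arm holds its last target. There are 200 camera calls.

TASK

Get the lime green pencil barrel ready for polishing: lay it in the two rests of the wooden slide gauge, slide the jaw along until it holds the barrel between both jaws, and only then turn the dial on the leaning speed box clockwise to speed six, that is six clicks up from the long off mark, and leave it resting in that click. Leave the silver tube, the eraser cap, the glass stopper and the spring tray standing where they are.

Things in the scene. Friction and masses are not known exactly. Their poses are not given: they have to be found in the camera images.
- barrel: Loose lime green pencil barrel, 30 g: octagonal bar, 110 mm long, 16 mm across flats, lying on a flat on the table. Origin at its middle, x along it. Ends alike: it may lie either way round. The tube and the cap stand beside it, 58 to 80 mm from its middle, the stopper off one end: fingers opened to 40 mm across the barrel fit, a wide open gripper does not.
- gauge: Wooden caliper-like slide gauge, fixed. Origin at the centre of its underside, y along the bed (266 long, 50 wide, 12 mm thick), z up. Fixed jaw (46 mm high, motor behind) at the -y end, inner face at y = -88 mm; the sliding jaw at the +y end faces -y. Two forked rests, each 10 mm long, stand between at y = -65 and -1 mm: floor at z = 24 mm, 21 mm wide, flared cheeks up to z = 39 mm.
- barrel_seat (a point): Where the barrel's middle is when it lies in both rests and touches the fixed jaw: gauge x = 0, y = -33, z = 32 mm (the barrel's top is then at 40 mm). Axes as the gauge's; the barrel lies along y. Laid up to 20 mm farther towards +y it still lies in both rests, and the jaw then pushes it along easily.
- jaw_grip (a point): Middle of the top of the sliding jaw's grip tab, 78 mm above the table. The tab is 14 mm thick along the gauge's y, 30 mm wide along x, 32 mm tall, standing on the jaw block (24 mm along y, 56 mm along x, top at 46.5 mm). The jaw's face lies 12 mm from this point towards the gauge's -y. Axes as the gauge's.
- jaw (a joint): Travel of the sliding jaw in m: 0 fully open, growing as it slides along the gauge's -y to the fixed jaw; stops at 0 and 0.085. Moves against about 1.5 N of friction and stays where it is left. At 0.075 the jaws are 110 mm apart, touching both ends of a barrel; it starts between 0 and 0.045.
- console: Speed box, fixed: grey, 116 x 110 x 46 mm, leaning so that its dial face is 35 degrees from level, the face's outward normal leaning to the body's -x (the robot's side); top edge 114 mm up. Origin on the table under its middle; face centre, on the dial's axis, at x = -13, y = 0, z = 81 mm. Nine black marks ring the dial, 30 degrees apart; off is the long one, the others follow clockwise.
- dial_grip (a point): On the dial's axis, 20 mm out from the box face, at half the grip bar's height. Turns with the dial: z along the axis, out of the face; x along the bar to its pointed end (the pointer, white line on top). Bar 12 mm thick, reaching 23 mm back and 29 mm ahead of the axis, 26 mm tall (7 to 33 mm out from the face), on a disc of 27 mm radius.
- dial (a joint): Dial angle in rad: 0 with the pointer at the long off mark, growing clockwise as one looks at the face. One click is 30 degrees (0.5236); clicks 0 to 8, with stops just beyond. A sprung detent pulls it into the nearest click and holds it; moving on takes about 0.08 N m. It starts in one of clicks 0 to 3. Speed six is 3.1416.
- tube: Bystander: silver spring housing tube standing on the table, 22 mm diameter, 70 mm tall. Origin at the centre of its foot.
- cap: Bystander: chunky black eraser cap standing on the table, 26 mm diameter, 26 mm tall. Origin at the centre of its foot.
- stopper: Bystander: cobalt glass bottle stopper standing on its round head, 34 mm diameter, 38 mm tall. Origin at the centre of its foot.
- tray: Bystander: open steel tray with springs, 60 x 90 x 22 mm, on the table. Origin at the centre of its underside.

How it is judged:
By the outcome, as a careful person would: the job done as asked, in the order asked, and still so for the second after the job is handed in, with the robot touching nothing.
It also fails if it takes over 72 s, if anything falls off the work surface, if the arm or the gripper's body presses on something with over 40 N, if the wrist force passes 120 N, or if a joint passes its speed limit or range.

## Working session

There is one attempt and no reset: what is moved stays moved. The work goes in short steps, Python scripts to look and compute and a shell command to move; the robot and the scene stay as the last step left them, time stands still between calls to the robot, and variables do not carry over. Pictures are saved under pics/ and viewed, at most 10 in all, crops included, and the job is handed in when it is done.

```bash
mkdir -p pics; cat > h.py <<'E'
import numpy as np, cv2
from rig import *
from scipy.spatial.transform import Rotation as R
def snap(n,f):
    p=camera(n); cv2.imwrite(f'pics/{f}.png',cv2.cvtColor(p['image'],cv2.COLOR_RGB2BGR)); return p
def cam(p):
    o=np.array(p['orientation'],float); M=R.from_rotvec(o).as_matrix() if o.size==3 else o.reshape(3,3)
    return np.array(p['camera_matrix']),np.array(p['origin'],float),M
def ray(p,uv):
    K,o,M=cam(p); d=M@np.linalg.inv(K)@np.array([uv[0],uv[1],1.]); return o,d/np.linalg.norm(d)
def atz(p,uv,z):
    o,d=ray(p,uv); return o+d*(z-o[2])/d[2]
def proj(p,X):
    K,o,M=cam(p); c=K@M.T@(np.array(X,float)-o); return c[:2]/c[2]
E
python3 - <<'E'
from h import *
s=read_state(); print(s['position'],s['tool_rot'],s['time_s'],s['finger_gap'])
for n in ['scene','top']:
    p=snap(n,n+'0'); K,o,M=cam(p); print(n,o.round(),np.array(p['orientation']).shape)
    for t in ['barrel','gauge','barrel_seat','jaw_grip','console','dial_grip','tube','cap','stopper','tray']:
        r=tip_of(p,t); print(t,[(np.round(a['point']),round(a['conf'],2)) for a in r[:2]])
E
```

```text
[202.13637009 537.66890262 230.31894359] [-5.62060449e-01 -3.09016576e+00  2.69998258e-03] 0.0 0.9965020569031031
scene [ 949.  435. 1133.] (3,)
barrel [(array([404., 295.,   4.]), 0.67)]
gauge [(array([631.,   7.,   2.]), 0.84)]
barrel_seat [(array([626., -24.,  26.]), 0.75)]
jaw_grip [(array([643., 104.,  81.]), 0.86), (array([633.,   8.,   5.]), 0.51)]
console [(array([ 423., -337.,   -0.]), 0.69)]
dial_grip [(array([ 398., -333.,   98.]), 0.86)]
tube [(array([426., 231.,   0.]), 0.56)]
cap [(array([371., 338.,  -3.]), 0.54)]
stopper [(array([317., 239.,  -2.]), 0.78)]
tray [(array([437., -26.,  -1.]), 0.93)]
top [ 264.  -20. 1301.] (3,)
barrel [(array([404., 294.,  12.]), 0.55)]
gauge [(array([630.,   6.,  -4.]), 0.71)]
barrel_seat [(array([626., -27.,  36.]), 0.83)]
jaw_grip [(array([641., 106.,  79.]), 0.77), (array([630., -27.,  36.]), 0.55)]
console [(array([ 417., -336.,    3.]), 0.91)]
dial_grip [(array([ 394., -333.,   95.]), 0.86)]
tube [(array([428., 231.,  -1.]), 0.68)]
cap [(array([373., 345.,  -2.]), 0.6), (array([631.,  10.,  -2.]), 0.19)]
stopper [(array([319., 238.,  -1.]), 0.53)]
tray [(array([434., -26.,   0.]), 0.6)]
```

View pics/scene0.png

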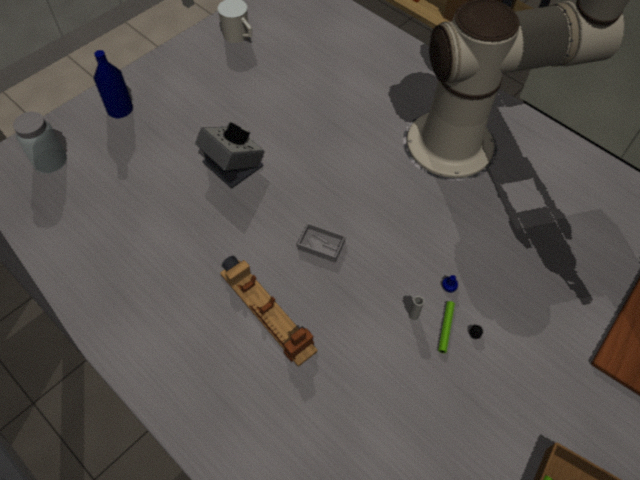

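View pics/top0.png

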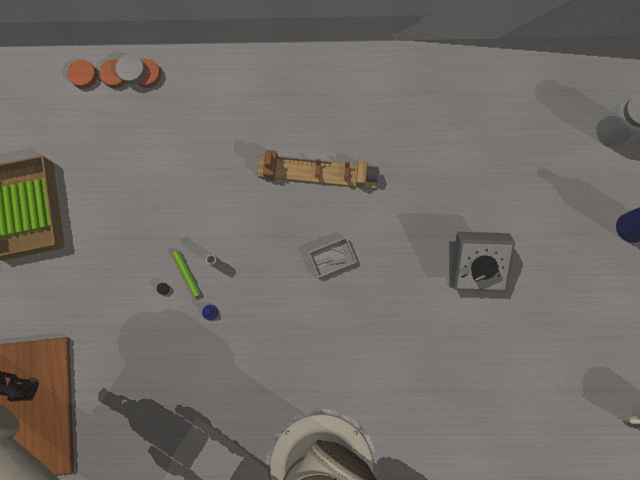

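```bash
python3 - <<'E'
from h import *
for n in ['scene','top']:
    p=camera(n)
    for t,z in [('barrel',10),('tube',35),('cap',13),('stopper',19),('tray',11),('gauge',20),('jaw_grip',78),('console',60),('dial_grip',98)]:
        r=regions_of(p,t)
        if not r: print(n,t,'none');continue
        m=r[0]['region'].astype(np.uint8); c=max(cv2.findContours(m,0,2)[0],key=cv2.contourArea)
        b=cv2.boxPoints(cv2.minAreaRect(c)); w=np.array([atz(p,q,z)[:2] for q in b])
        e=np.array([w[1]-w[0],w[2]-w[1]]); l=np.linalg.norm(e,axis=1); a=e[l.argmax()]
        print(n,t,round(r[0]['conf'],2),'c',w.mean(0).round(1),'L',l.round(),'ang',round(np.degrees(np.arctan2(a[1],a[0]))%180,1),'px',b.mean(0).round())
E
```

```text
scene barrel 0.69 c [400.1 291.2] L [117.  17.] ang 28.4 px [446. 326.]
scene tube 0.49 c [423.9 226.3] L [54. 20.] ang 22.6 px [415. 308.]
scene cap 0.71 c [370.  341.7] L [32. 25.] ang 177.1 px [476. 332.]
scene stopper 0.72 c [321.6 240.1] L [42. 34.] ang 179.0 px [450. 284.]
scene tray 0.84 c [432.1 -29.2] L [76. 97.] ang 111.6 px [321. 242.]
scene gauge 0.89 c [624.3  -0.7] L [ 74. 292.] ang 81.1 px [268. 307.]
scene jaw_grip 0.93 c [654.9 119.7] L [64. 39.] ang 174.1 px [297. 343.]
scene console 0.73 c [ 422.  -338.8] L [141. 199.] ang 76.8 px [228. 150.]
scene dial_grip 0.59 c [ 400.9 -330. ] L [54. 63.] ang 99.4 px [235. 135.]
top barrel 0.93 c [403.1 293.2] L [ 18. 113.] ang 28.9 px [186. 274.]
top tube none
top cap 0.49 c [ 428.  -344.8] L [132. 140.] ang 84.9 px [480. 261.]
top stopper 0.53 c [320.5 237.5] L [30. 32.] ang 89.8 px [210. 312.]
top tray 0.64 c [437.5 -26.3] L [93. 62.] ang 111.7 px [332. 258.]
top gauge 0.72 c [634.7   5.2] L [ 70. 268.] ang 84.6 px [318. 169.]
top jaw_grip 0.85 c [627.4 105.4] L [67. 28.] ang 174.1 px [270. 165.]
top console 0.58 c [ 422.8 -334.6] L [124. 135.] ang 87.7 px [481. 261.]
top dial_grip 0.73 c [ 404.5 -330.5] L [54. 45.] ang 102.2 px [484. 267.]
```

The scene shows the barrel at about px (446,326), the gauge at (268,307) with the jaw at its lower right, and the console at (230,150). In the top view, +x is up and +y is left. The network points agree with both views: barrel (402,293) at 28.5°, gauge y-axis about 84.5°. Next I move over the barrel, fingers to lie across it, for a wrist view.

```bash
python3 -m handwheel '[[[-0.195,-0.1135,0,0,0,0,0.53],[-0.195,-0.1135,0,0,0,0,0.53],[-0.195,-0.1135,0,0,0,0,0.53],[-0.195,-0.1135,0,0,0,0,0.53],[-0.195,-0.1135,0,0,0,0,0.53],[-0.195,-0.1135,0,0,0,0,0.53],[-0.195,-0.1135,0,0,0,0,0.53],[0,0,0,0,0,0.09,0.53],[0,0,0,0,0,0.09,0.53],[0,0,0,0,0,0.09,0.53],[0,0,0,0,0,0.09,0.53],[0,0,0,0,0,0.09,0.53]]]' 30
python3 -m handwheel '[[[0,0,0,0,0,0.095,0.53],[0,0,0,0,0,0.095,0.53],[0,0,0,0,0,0.095,0.53],[0,0,0,0,0,0.095,0.53],[0,0,0,0,0,0.095,0.53],[0,0,0,0,0,0.095,0.53],[0,0,0,0,0,0.095,0.53],[0,0,0,0,0,0.095,0.53],[0,0,0,0,0,0.095,0.53],[0,0,0,0,0,0.095,0.53],[0,0,0,0,0,0.055,0.53],[0,0,0,0,0,0,0.53]]]' 30
cat >> h.py <<'E'
def st():
    s=read_state(); p=np.array(s['position']); M=R.from_rotvec(s['tool_rot']).as_matrix()
    print('t',round(s['time_s'],2),'pos',p.round(1),'x',M[:,0].round(3),'y',M[:,1].round(3),'z',M[:,2].round(3),'q',np.round(s['joint_pos'],2),'F',np.round(s['force'],1),'gap',round(s['finger_gap'],3),'grip',round(s['grip_force'],1)); return p,M
def to(target,yaw=None):
    """tool-axis shift in 200mm shares to a target"""
    p,M=st(); d=M.T@(np.array(target)-p); print('shares',(d/200).round(4))
    if yaw is not None:
        a=np.degrees(np.arctan2(M[1,1],M[0,1])); print('yaw y',round(a,2),'wz share',round(-(yaw-a)/90,4))
E
python3 - <<'E'
from h import *
st()
p=snap('wrist','w1'); print(cam(p)[1],cam(p)[2].round(2).tolist())
for t,z in [('barrel',10),('tube',35),('cap',13),('stopper',19)]:
    print(t,[(np.round(a['point'],1),round(a['conf'],2)) for a in tip_of(p,t)[:2]])
    r=regions_of(p,t)
    if not r: continue
    m=r[0]['region'].astype(np.uint8); c=max(cv2.findContours(m,0,2)[0],key=cv2.contourArea)
    b=cv2.boxPoints(cv2.minAreaRect(c)); w=np.array([atz(p,q,z)[:2] for q in b])
    e=np.array([w[1]-w[0],w[2]-w[1]]); l=np.linalg.norm(e,axis=1); a=e[l.argmax()]
    print(t,round(r[0]['conf'],2),'c',w.mean(0).round(1),'L',l.round(),'ang',round(np.degrees(np.arctan2(a[1],a[0]))%180,1),'px',b.round().tolist())
E
```

```text
time_s: 3.3
position: [402.1, 293.2, 231.4]
tool_rot: [1.605, 2.7, 0.0]
force: [-0.3, 0.1, 0.7]
finger_gap: 0.468
grip_force: 0.0
time_s: 4.5
position: [402.1, 293.3, 231.3]
tool_rot: [3.045, 0.771, 0.0]
force: [-0.3, 0.2, -0.2]
finger_gap: 0.473
grip_force: 0.0
t 4.5 pos [402.1 293.3 231.3] x [0.879 0.476 0.   ] y [ 0.476 -0.879  0.   ] z [ 0.  0. -1.] q [ 0.39 -0.04  1.81 -0.    1.38  1.46] F [-0.3  0.2 -0.2] gap 0.473 grip 0.0
[464.07028399 326.82241888 374.50253845] [[0.48, -0.84, -0.24], [-0.88, -0.46, -0.13], [-0.0, 0.28, -0.96]]
barrel [(array([403.5, 292.3,  10.9]), 0.59)]
barrel 0.66 c [403.1 292.1] L [ 16. 111.] ang 28.9 px [[313.0, 133.0], [331.0, 133.0], [331.0, 251.0], [313.0, 251.0]]
tube [(array([428.2, 230. ,  -5.7]), 0.84)]
tube 0.9 c [425.6 226.2] L [24. 42.] ang 74.7 px [[374.0, 206.0], [394.0, 187.0], [427.0, 220.0], [407.0, 239.0]]
cap [(array([372.2, 345.3,  -0.8]), 0.63)]
cap 0.65 c [371.9 342.5] L [26. 25.] ang 118.5 px [[244.0, 185.0], [272.0, 185.0], [272.0, 212.0], [244.0, 212.0]]
stopper [(array([313.6, 238. ,   2.9]), 0.76)]
stopper 0.9 c [325.1 242.2] L [34. 33.] ang 165.6 px [[305.0, 290.0], [329.0, 266.0], [352.0, 290.0], [328.0, 314.0]]
```

View pics/w1.png

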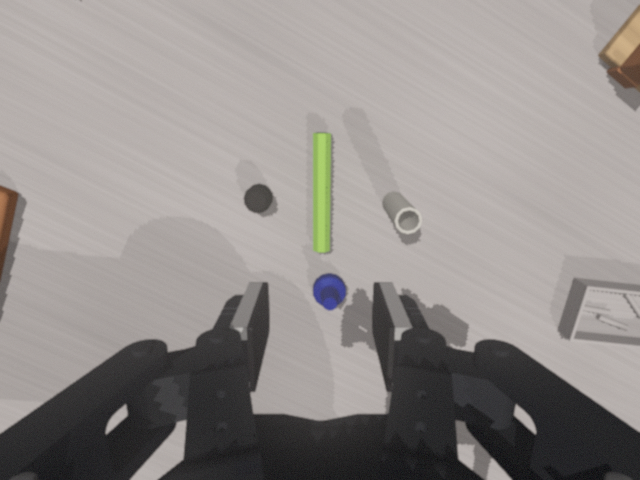

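The wrist view shows the barrel vertical at px (322,192), with the cap at (258,198) and the tube at (405,215) clear on either side. The barrel matches its expected size (111 x 16 mm) and is aligned with the fingers. Going down.

```bash
python3 -m handwheel '[[[0.002,0.007,0.2,0,0,-0.005,0.53],[0,0,0.2,0,0,0,0.53],[0,0,0.2,0,0,0,0.53],[0,0,0.2,0,0,0,0.53],[0,0,0.15,0,0,0,0.53],[0,0,0.1,0,0,0,0.53],[0,0,0.06,0,0,0,0.53],[0,0,0.02,0,0,0,0.53],[0,0,0.01,0,0,0,0.53],[0,0,0,0,0,0,0.53]]]' 30 && python3 -m handwheel '[[[0,0,0.005,0,0,0,0.53],[0,0,0,0,0,0,0.9],[0,0,0,0,0,0,0.9],[0,0,0,0,0,0,0.9],[0,0,0,0,0,0,0.9],[0,0,0,0,0,0,0.9],[0,0,0,0,0,0,0.9],[0,0,0,0,0,0,0.9]]]' 30
```

```text
time_s: 5.95
position: [403.9, 292.6, 4.2]
tool_rot: [-3.042, -0.784, -0.003]
force: [-0.2, 0.6, 0.6]
finger_gap: 0.468
grip_force: 0.0
time_s: 6.75
position: [403.5, 292.5, 3.0]
tool_rot: [-3.042, -0.784, -0.001]
force: [-1.2, -0.9, 6.3]
finger_gap: 0.173
grip_force: 31.7
```

```bash
python3 -m handwheel '[[[0,0,-0.05,0,0,0,0.9],[0,0,-0.15,0,0,0,0.9],[0,0,-0.2,0,0,0,0.9],[0,0,-0.2,0,0,0,0.9],[0,0,-0.15,0,0,0,0.9],[0.026,0.211,0,0,0,0,0.9],[0.026,0.211,0,0,0,0,0.9],[0.026,0.211,0,0,0,0,0.9],[0.026,0.211,0,0,0,0,0.9],[0.026,0.211,0,0,0,0,0.9],[0.026,0.211,0,0,0,0,0.9],[0.026,0.211,0,0,0,0,0.9]]]' 30 && python3 -m handwheel '[[[0.026,0.211,0,0,0,0,0.9],[0.026,0.211,0,0,0,0,0.9],[0,0,0,0,0,-0.088,0.9],[0,0,0,0,0,-0.088,0.9],[0,0,0,0,0,-0.088,0.9],[0,0,0,0,0,-0.088,0.9],[0,0,0,0,0,-0.088,0.9],[0,0,0,0,0,-0.088,0.9],[0,0,0,0,0,-0.09,0.9],[0,0,0,0,0,0,0.9],[0,0,0,0,0,0,0.9]]]' 30
python3 - <<'E'
from h import *
st()
for n in ['wrist','top','scene']:
    p=snap(n,n+'2'); print(n)
    for t in ['barrel','gauge','barrel_seat','jaw_grip']:
        print(t,[(np.round(a['point'],1),round(a['conf'],2)) for a in tip_of(p,t)[:2]])
    for t,z in [('gauge',12),('barrel',145)]:
      for r in regions_of(p,t)[:1]:
        m=r['region'].astype(np.uint8); c=max(cv2.findContours(m,0,2)[0],key=cv2.contourArea)
        b=cv2.boxPoints(cv2.minAreaRect(c)); w=np.array([atz(p,q,z)[:2] for q in b])
        e=np.array([w[1]-w[0],w[2]-w[1]]); l=np.linalg.norm(e,axis=1); a=e[l.argmax()]
        print(t,'c',w.mean(0).round(1),'L',l.round(),'ang',round(np.degrees(np.arctan2(a[1],a[0]))%180,1))
E
```

```text
time_s: 7.95
position: [578.2, 49.6, 152.6]
tool_rot: [-3.042, -0.783, -0.0]
force: [0.6, 1.1, -0.4]
finger_gap: 0.175
grip_force: 31.0
time_s: 9.05
position: [627.3, -17.6, 152.4]
tool_rot: [-2.329, -2.108, 0.0]
force: [-0.2, -0.9, 0.1]
finger_gap: 0.173
grip_force: 31.0
t 9.05 pos [627.3 -17.6 152.4] x [0.099 0.995 0.   ] y [ 0.995 -0.099 -0.   ] z [-0.  0. -1.] q [-0.22  0.36  1.52  0.    1.27 -0.12] F [-0.2 -0.9  0.1] gap 0.173 grip 31.0
wrist
barrel [(array([625. , -16.4, 159.1]), 0.55), (array([436.2, -21.1,  -1.6]), 0.2)]
gauge []
barrel_seat []
jaw_grip []
barrel c [627.7 -21.9] L [117.  18.] ang 83.5
top
barrel []
gauge []
barrel_seat []
jaw_grip []
gauge c [624.2 -93.8] L [61. 64.] ang 82.8
scene
barrel [(array([628.6, -17. , 154.7]), 0.53)]
gauge [(array([633.5,   7. ,   1.1]), 0.8)]
barrel_seat [(array([623.5, -22.6,  28.6]), 0.65)]
jaw_grip [(array([642.2, 105.6,  75.5]), 0.87)]
gauge c [622.1   2.5] L [ 76. 282.] ang 81.0
barrel c [623.2   0.7] L [21. 65.] ang 86.7
```

View pics/wrist2.png

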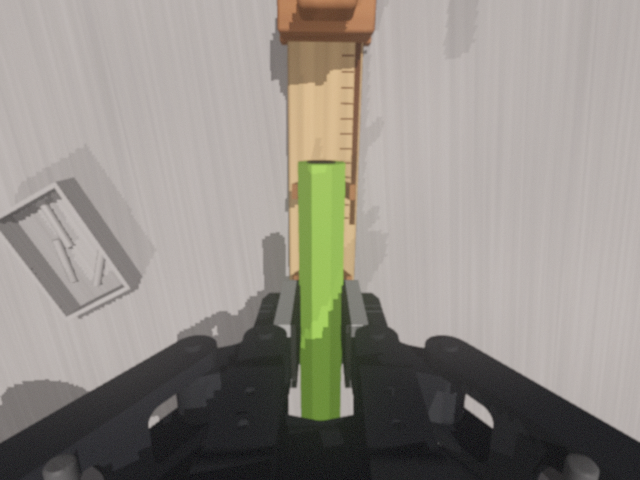

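The wrist view shows the barrel held at px (321,290), parallel to the bed, whose edges are at about x=289 and 356. The jaw is at the top and the tray on the left. I'll measure the bed's centre line from its edges in this picture.

```bash
python3 - <<'E'
from h import *
p=camera('wrist'); im=p['image'].astype(int); g,mj=im,im
woody=(im[:,:,0]-im[:,:,2]>35)&(im[:,:,0]>im[:,:,1])
C=[]
for v in [60,80,100,120,140,150,215,235,255]:
    u=np.where(woody[v,250:400])[0]+250
    a,b=atz(p,(u.min(),v),12)[:2],atz(p,(u.max()+1,v),12)[:2]; C.append((a+b)/2)
    print(v,u.min(),u.max(),a.round(1),b.round(1),'w',round(np.linalg.norm(a-b),1),'mid',((a+b)/2).round(1))
C=np.array(C); k=np.polyfit(C[:,1],C[:,0],1); print('x at y=-26,0:',np.polyval(k,[-26,0]).round(1),'ang',np.degrees(np.arctan2(1,k[0])))
# barrel long edges, from held barrel top
gr=(im[:,:,1]-im[:,:,2]>50)&(im[:,:,1]>im[:,:,0])
for v in [170,200,230,260]:
    u=np.where(gr[v])[0]; a=atz(p,(u.min(),v),157.5);b=atz(p,(u.max()+1,v),157.5); print('barrel',v,((a+b)/2).round(1),np.linalg.norm(a-b).round(1))
v=np.where(gr[:,321])[0].min(); print('barrel far end',v,atz(p,(321,v),157.5+8).round(1))
E
```

```text
60 288 362 [616.5  89.6] [665.8  85. ] w 49.5 mid [641.2  87.3]
80 288 361 [615.1  77.3] [664.3  72.7] w 49.5 mid [639.7  75. ]
100 288 360 [613.6  64.7] [662.8  60. ] w 49.4 mid [638.2  62.4]
120 288 360 [612.1  51.7] [662.  47.] w 50.1 mid [637.   49.4]
140 288 359 [610.5  38.4] [660.4  33.7] w 50.1 mid [635.4  36.1]
150 288 358 [609.7  31.6] [659.2  26.9] w 49.7 mid [634.5  29.3]
215 289 355 [605. -15.] [653.9 -19.6] w 49.1 mid [629.4 -17.3]
235 289 355 [603.2 -30.2] [652.8 -34.9] w 49.8 mid [628.  -32.5]
255 289 354 [601.4 -45.8] [650.9 -50.6] w 49.8 mid [626.2 -48.2]
x at y=-26,0: [628.6 631.4] ang 83.70511266190198
barrel 170 [633.2  34.4 157.5] 16.2
barrel 200 [632.2  23.9 157.5] 16.6
barrel 230 [631.1  12.9 157.5] 16.2
barrel 260 [629.9   1.5 157.5] 16.2
barrel far end 164 [633.3  37.4 165.5]
```

```bash
python3 - <<'E'
from h import *
p=camera('wrist')
for uv in [(296,183),(296,198),(352,183),(352,198),(296,272)]:
    print(uv,[atz(p,uv,z)[:2].round(1).tolist() for z in (26,39)])
for v in (31,43): print('jaw',v,[atz(p,(325,v),z)[:2].round(1).tolist() for z in (14,46)])
to([628.7,-17.6,152.4],-6.0)
E
```

```text
(296, 183) [[613.8, 10.2], [614.8, 12.2]]
(296, 198) [[612.6, -0.2], [613.7, 2.4]]
(352, 183) [[651.8, 6.6], [650.9, 8.8]]
(352, 198) [[651.0, -3.8], [650.2, -1.1]]
(296, 272) [[606.5, -54.5], [607.9, -49.3]]
jaw 31 [[642.4, 104.3], [641.5, 98.4]]
jaw 43 [[641.7, 97.2], [640.9, 92.1]]
t 10.2 pos [627.5 -17.7 152.3] x [ 0.096  0.995 -0.   ] y [ 0.995 -0.096 -0.   ] z [-0. -0. -1.] q [-0.22  0.36  1.52 -0.    1.27 -0.12] F [ 0.1  0.2 -0.5] gap 0.176 grip 31.0
shares [ 0.0009  0.006  -0.0005]
yaw y -5.49 wz share 0.0056
```

```bash
python3 - <<'E'
import cv2
i=cv2.imread('pics/wrist2.png')[130:300,260:390]
cv2.imwrite('pics/c2.png',cv2.resize(i,None,fx=4.5,fy=3.5,interpolation=cv2.INTER_CUBIC))
E
```

```text
(no output)
```

View pics/c2.png

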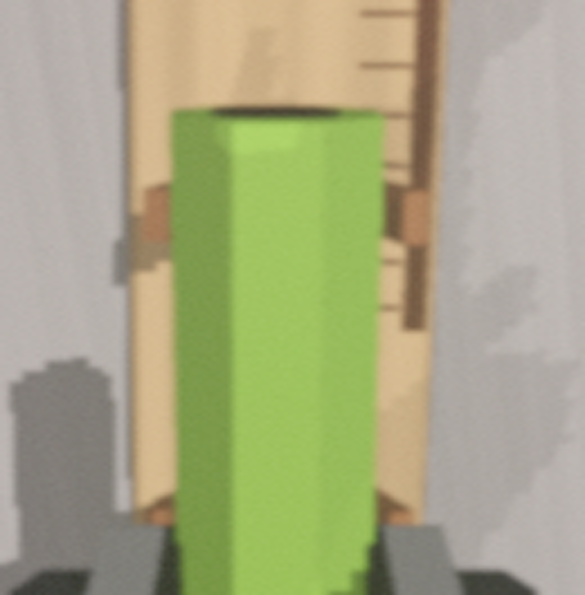

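The crop shows the rest cheeks evenly on both sides of the barrel, the far rest at crop y about 215 and the near one from 495. That puts the gauge origin at y≈7. Lowering.

```bash
python3 -m handwheel '[[[0.001,0.0085,0.15,0,0,0.005,0.9],[0,0,0.15,0,0,0,0.9],[0,0,0.12,0,0,0,0.9],[0,0,0.08,0,0,0,0.9],[0,0,0.06,0,0,0,0.9],[0,0,0.025,0,0,0,0.9],[0,0,0.02,0,0,0,0.9],[0,0,0,0,0,0,0.9]]]' 30; python3 - <<'E'
from h import *
st()
E
```

```text
time_s: 11.0
position: [629.6, -17.7, 31.8]
tool_rot: [2.333, 2.103, 0.001]
force: [0.2, 0.4, -0.1]
finger_gap: 0.173
grip_force: 31.0
t 11.0 pos [629.6 -17.7  31.8] x [ 0.104  0.995 -0.   ] y [ 0.995 -0.104  0.001] z [ 0.001 -0.    -1.   ] q [-0.22  0.51  1.57 -0.    1.06 -0.12] F [ 0.2  0.4 -0.1] gap 0.173 grip 31.0
```

```bash
python3 -m handwheel '[[[0,0,0.01,0,0,0,0.9],[0,0,0.01,0,0,0,0.9],[0,0,0.005,0,0,0,0.9],[0,0,0,0,0,0,0.9]]]' 30; python3 - <<'E'
from h import *
st(); p=snap('scene','s3'); 
print([(np.round(a['point'],1),round(a['conf'],2)) for a in tip_of(p,'barrel')[:2]])
E
```

```text
time_s: 11.4
position: [629.5, -17.7, 26.9]
tool_rot: [2.333, 2.103, 0.0]
force: [-1.2, 0.4, 3.3]
finger_gap: 0.178
grip_force: 31.4
t 11.4 pos [629.5 -17.7  26.9] x [ 0.104  0.995 -0.   ] y [ 0.995 -0.104  0.001] z [ 0.001 -0.    -1.   ] q [-0.22  0.52  1.57 -0.    1.05 -0.12] F [-1.2  0.4  3.3] gap 0.178 grip 31.4
[(array([629.6, -15.7,  29.8]), 0.62)]
```

Contact at the predicted height. I'll release, rise and look.

```bash
python3 -m handwheel '[[[0,0,0,0,0,0,0.6],[0,0,0,0,0,0,0.6],[0,0,0,0,0,0,0.6],[0,0,-0.05,0,0,0,0.6],[0,0,-0.15,0,0,0,0.6],[0,0,-0.2,0,0,0,0.6],[0,0,-0.2,0,0,0,0.6],[0,0,-0.1,0,0,0,0.6],[-0.1,0,0,0,0,0,0.6],[-0.2,0,0,0,0,0,0.6],[-0.2,0,0,0,0,0,0.6],[0,0,0,0,0,0,0.6]]]' 30; python3 - <<'E'
from h import *
st(); p=snap('wrist','w4')
for t in ['barrel','jaw_grip','gauge','barrel_seat']: print(t,[(np.round(a['point'],1),round(a['conf'],2)) for a in tip_of(p,t)[:2]])
im=p['image'].astype(int); gr=((im[:,:,1]-im[:,:,2]>50)&(im[:,:,1]>im[:,:,0])).astype(np.uint8)
c=max(cv2.findContours(gr,0,2)[0],key=cv2.contourArea); b=cv2.boxPoints(cv2.minAreaRect(c)); print(b.round().tolist(),[atz(p,q,40)[:2].round(1).tolist() for q in b])
for r in regions_of(p,'jaw_grip')[:1]:
    ys,xs=np.where(r['region']); print('jaw',xs.min(),xs.max(),ys.min(),ys.max())
E
```

```text
time_s: 12.7
position: [618.6, -121.7, 167.3]
tool_rot: [2.337, 2.096, -0.001]
force: [0.4, -0.3, -0.5]
finger_gap: 0.403
grip_force: 0.0
t 12.7 pos [ 618.6 -121.7  167.3] x [ 0.108  0.994 -0.002] y [ 0.994 -0.108  0.001] z [ 0.001 -0.002 -1.   ] q [-0.38  0.35  1.5  -0.    1.29 -0.28] F [ 0.4 -0.3 -0.5] gap 0.403 grip 0.0
barrel [(array([626.9, -16.9,  32.2]), 0.85)]
jaw_grip []
gauge []
barrel_seat [(array([624.1, -30.4,  30.1]), 0.81)]
[[306.0, 0.0], [333.0, 0.0], [333.0, 147.0], [306.0, 147.0]] [[625.1, 15.9], [641.3, 14.1], [632.8, -72.8], [614.9, -70.9]]
```

View pics/w4.png

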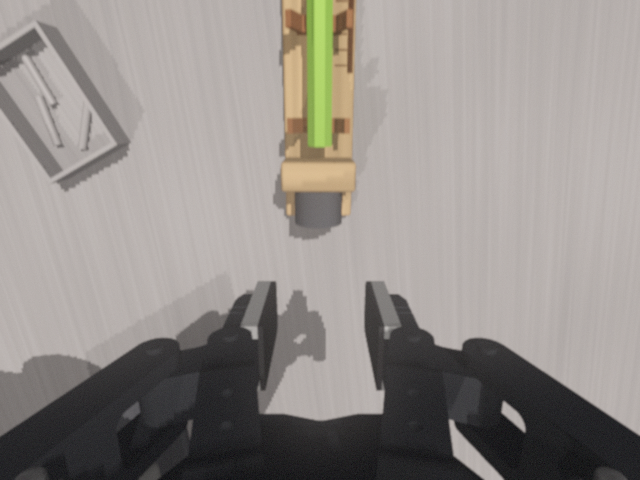

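The wrist view shows the barrel in both rests (px 287-350 at y=20 and y=125), its end at (320,147) about 8 mm short of the fixed jaw at (318,175). Next I measure the jaw tab from close by.

```bash
python3 -m handwheel '[[[0.2,0,0,0,0,0,1],[0.2,0,0,0,0,0,1],[0.2,0,0,0,0,0,1],[0,0,0,0,0,0,1],[0,0,0,0,0,0,1]]]' 30; python3 - <<'E'
from h import *
def jw():
    p=camera('wrist'); r=tip_of(p,'jaw_grip'); print([(np.round(a['point'],1),round(a['conf'],2)) for a in r[:2]])
    for r in regions_of(p,'jaw_grip')[:1]:
        ys,xs=np.where(r['region']); print('jaw px',xs.min(),xs.max(),ys.min(),ys.max(), 'top edge? ', atz(p,(320,ys.min()),46).round(1),atz(p,(320,ys.max()),46).round(1))
st(); jw(); snap('wrist','w5')
E
```

```text
time_s: 13.5
position: [631.2, 3.9, 166.3]
tool_rot: [2.33, 2.107, -0.0]
force: [-0.6, -0.9, -0.0]
finger_gap: 0.0
grip_force: 0.0
t 13.5 pos [631.2   3.9 166.3] x [ 0.1    0.995 -0.   ] y [ 0.995 -0.1   -0.   ] z [-0. -0. -1.] q [-0.18  0.35  1.49 -0.    1.29 -0.08] F [-0.6 -0.9 -0. ] gap 0.0 grip 0.0
[(array([645.2, 114.1,  78.5]), 0.95)]
jaw px 276 368 32 81 top edge?  [643.1 122.1  46. ] [640.3  94.5  46. ]
```

View pics/w5.png

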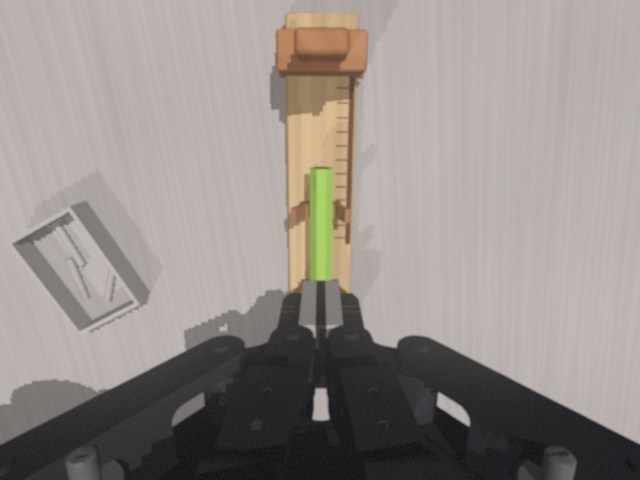

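The wrist view shows the jaw block at px (322,50), its tab at (322,42), and the barrel at (321,220). The tab sits around y=107-114. I'll go beyond it and come down with shut fingers to z≈56.

```bash
python3 -m handwheel '[[[0.2,0.002,0,0,0,0,1],[0.2,0.002,0,0,0,0,1],[0.2,0.002,0,0,0,0,1],[0.135,0.002,0,0,0,0,1],[0,0,0.15,0,0,0,1],[0,0,0.15,0,0,0,1],[0,0,0.15,0,0,0,1],[0,0,0.1,0,0,0,1],[0,0,0,0,0,0,1]]]' 30; python3 - <<'E'
from h import *
to([647.5,150,55],-6.2); p=snap('scene','s6'); 
print([(np.round(a['point'],1),round(a['conf'],2)) for a in tip_of(p,'jaw_grip')[:2]])
E
```

```text
time_s: 14.6
position: [645.3, 147.1, 52.2]
tool_rot: [-2.332, -2.098, 0.009]
force: [-0.8, -0.3, -0.1]
finger_gap: -0.002
grip_force: 0.0
t 14.6 pos [645.3 147.1  52.2] x [ 0.105  0.994 -0.001] y [ 0.994 -0.105 -0.008] z [-0.008 -0.    -1.   ] q [ 0.04  0.56  1.45 -0.    1.13  0.15] F [-0.8 -0.3 -0.1] gap -0.002 grip 0.0
shares [ 0.0155  0.0096 -0.0141]
yaw y -6.02 wz share 0.0019
[(array([644.2, 106.3,  77.2]), 0.36)]
```

```bash
python3 -m handwheel '[[[-0.08,0.008,-0.01,0,0,0.002,1],[-0.08,0,0,0,0,0,1],[-0.08,0,0,0,0,0,1],[-0.08,0,0,0,0,0,1],[-0.06,0,0,0,0,0,1],[0,0,0,0,0,0,1]]]' 30; python3 - <<'E'
from h import *
to([0,0,0]); p=snap('scene','s7'); 
for t in ['jaw_grip','barrel']: print([(np.round(a['point'],1),round(a['conf'],2)) for a in tip_of(p,t)[:2]])
E
```

```text
time_s: 15.3
position: [641.4, 70.1, 58.4]
tool_rot: [2.339, 2.097, -0.001]
force: [0.4, 0.4, 0.2]
finger_gap: -0.001
grip_force: 0.0
t 15.3 pos [641.4  70.1  58.4] x [ 0.109  0.994 -0.001] y [ 0.994 -0.109 -0.   ] z [-0.    -0.001 -1.   ] q [-0.08  0.51  1.51 -0.    1.12  0.03] F [0.4 0.4 0.2] gap -0.001 grip 0.0
shares [-0.6978 -3.1497  0.2933]
[(array([637.5,  48.3,  77.9]), 0.6), (array([630.4, -17.2,  30.3]), 0.56)]
[(array([627.7, -18.9,  30.3]), 0.56)]
```

```bash
python3 -m handwheel '[[[-0.015,0,0,0,0,0,1],[-0.01,0,0,0,0,0,1],[0,0,0,0,0,0,1]]]' 30;python3 -m handwheel '[[[-0.01,0,0,0,0,0,1],[0,0,0,0,0,0,1]]]' 30; python3 - <<'E'
from h import *
p=snap('scene','s8'); 
for t in ['jaw_grip','barrel','gauge']: print([(np.round(a['point'],1),round(a['conf'],2)) for a in tip_of(p,t)[:2]])
E
```

```text
time_s: 15.75
position: [640.8, 67.8, 58.0]
tool_rot: [-2.336, -2.1, 0.0]
force: [0.3, -0.1, -0.2]
finger_gap: -0.001
grip_force: 0.3
time_s: 15.95
position: [640.6, 65.7, 58.0]
tool_rot: [-2.336, -2.099, 0.0]
force: [-0.1, 1.0, -1.2]
finger_gap: 0.0
grip_force: 0.6
[(array([634.5,  45.8,  77.3]), 0.61)]
[(array([625.5, -19.5,  30. ]), 0.48), (array([ 395.3, -331.8,   98.9]), 0.45)]
[(array([634.6,   9.6,   2.5]), 0.82)]
```

```bash
for i in 1; do python3 -m handwheel '[[[-0.01,0,0,0,0,0,1],[-0.01,0,0,0,0,0,1],[0,0,0,0,0,0,1]]]' 30; python3 -m handwheel '[[[-0.01,0,0,0,0,0,1],[0,0,0,0,0,0,1]]]' 30; python3 -m handwheel '[[[-0.01,0,0,0,0,0,1],[0,0,0,0,0,0,1]]]' 30; done; python3 - <<'E'
from h import *
p=snap('scene','s9'); 
for t in ['jaw_grip','barrel','gauge']: print([(np.round(a['point'],1),round(a['conf'],2)) for a in tip_of(p,t)[:2]])
E
```

```text
time_s: 16.45
position: [640.4, 61.2, 58.3]
tool_rot: [2.337, 2.099, -0.0]
force: [-0.7, 0.6, -0.9]
finger_gap: -0.002
grip_force: 0.4
time_s: 16.65
position: [640.2, 59.3, 58.3]
tool_rot: [2.337, 2.099, -0.0]
force: [-0.5, 0.8, -1.3]
finger_gap: -0.001
grip_force: 0.4
time_s: 16.85
position: [640.1, 57.4, 58.4]
tool_rot: [2.337, 2.099, -0.0]
force: [-0.7, 1.3, -0.2]
finger_gap: 0.001
grip_force: 0.4
[(array([ 4.255e+02, -3.367e+02, -4.000e-01]), 0.53), (array([638. ,  36.8,  77.4]), 0.49)]
[(array([628.5, -24.7,  29.2]), 0.69)]
[(array([6.342e+02, 5.800e+00, 3.000e-01]), 0.56)]
```

```bash
python3 -m handwheel '[[[-0.008,0,0,0,0,0,1],[0,0,0,0,0,0,1]]]' 30; python3 -m handwheel '[[[-0.005,0,0,0,0,0,1],[0,0,0,0,0,0,1]]]' 30; python3 -m handwheel '[[[-0.005,0,0,0,0,0,1],[0,0,0,0,0,0,1]]]' 30
```

```text
time_s: 17.25
position: [640.2, 57.1, 58.5]
tool_rot: [-2.337, -2.099, -0.003]
force: [0.5, 4.2, -0.2]
finger_gap: -0.004
grip_force: 2.4
time_s: 17.45
position: [640.2, 57.1, 58.6]
tool_rot: [-2.336, -2.099, -0.005]
force: [1.4, 7.0, -0.5]
finger_gap: 0.004
grip_force: 3.9
time_s: 17.65
position: [640.2, 57.0, 58.6]
tool_rot: [-2.335, -2.098, -0.007]
force: [1.8, 10.2, 0.1]
finger_gap: 0.002
grip_force: 5.5
```

The force climbs with no further motion, so the barrel is clamped. Retreat, then check from above.

```bash
python3 -m handwheel '[[[0.02,0,0,0,0,0,1],[0.05,0,0,0,0,0,1],[0,0,-0.1,0,0,0,1],[0,0,-0.2,0,0,0,1],[0,0,-0.2,0,0,0,1],[0,0,-0.2,0,0,0,1],[-0.2,0,0,0,0,0,1],[-0.2,0,0,0,0,0,1],[-0.2,0,0,0,0,0,1],[0,0,0,0,0,0,1]]]' 30; python3 - <<'E'
from h import *
st(); p=snap('wrist','w10')
for t in ['jaw_grip','barrel','console','dial_grip']: print([(np.round(a['point'],1),round(a['conf'],2)) for a in tip_of(p,t)[:2]])
i=cv2.imread('pics/w10.png'); cv2.imwrite('pics/c10.png',cv2.resize(i[0:300,200:440],None,fx=2,fy=2))
E
```

```text
time_s: 18.65
position: [628.0, -55.9, 198.5]
tool_rot: [2.341, 2.092, -0.002]
force: [0.5, 0.4, 0.0]
finger_gap: 0.002
grip_force: 0.0
t 18.65 pos [628.  -55.9 198.5] x [ 0.112  0.994 -0.002] y [ 0.994 -0.112  0.   ] z [ 0.    -0.002 -1.   ] q [-0.28  0.32  1.47 -0.    1.35 -0.17] F [0.5 0.4 0. ] gap 0.002 grip 0.0
[(array([635.6,  43.9,  79.3]), 0.93), (array([633.3,   1.8,   1.6]), 0.37)]
[(array([626.4, -26.8,  32. ]), 0.78)]
[]
[(array([629. , -27.1,  32.1]), 0.19)]
```

View pics/c10.png

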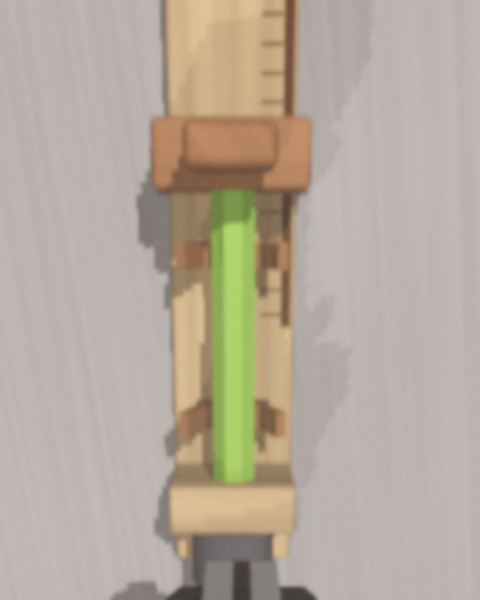

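The crop shows the barrel seated in both rests, touching the fixed jaw (bottom, y≈480) and the sliding jaw (top, y≈190). Now to the speed box, to look along its dial axis.

```bash
python3 -m handwheel '[[[-0.17,-0.1475,0,0,0,0,1],[-0.17,-0.1475,0,0,0,0,1],[-0.17,-0.1475,0,0,0,0,1],[-0.17,-0.1475,0,0,0,0,1],[-0.17,-0.1475,0,0,0,0,1],[-0.17,-0.1475,0,0,0,0,1],[-0.17,-0.1475,0,0,0,0,1],[-0.17,-0.1475,0,0,0,0,1],[-0.17,-0.1475,0,0,0,0,1]]]' 30 && python3 -m handwheel '[[[0,0,0,0,0,0.093,0.5],[0,0,0,0,0,0.093,0.5],[0,0,0,0,0,0.093,0.5],[0,0,0,0,0,0.093,0.5],[0,0,0,0,0,0.093,0.5],[0,0,0,0,0,0.093,0.5],[0,0,0,0,0,0.093,0.5],[0,0,0,0,0,0.093,0.5],[0,0,0,0,0,0.093,0.5],[0,0,0,0,0,0.093,0.5]]]' 30 && python3 -m handwheel '[[[0,0,0,0,0.078,0,0.5],[0,0,0,0,0.078,0,0.5],[0,0,0,0,0.078,0,0.5],[0,0,0,0,0.078,0,0.5],[0,0,0,0,0.077,0,0.5],[0,0,0,0,0,0,0.5]]]' 30;  python3 - <<'E'
from h import *
st(); p=snap('wrist','w11')
for t in ['console','dial_grip']: print([(np.round(a['point'],1),round(a['conf'],2)) for a in tip_of(p,t)[:2]])
E
```

```text
time_s: 19.8
position: [331.1, -327.5, 198.6]
tool_rot: [2.334, 2.102, -0.0]
force: [-0.0, 0.2, 0.0]
finger_gap: -0.002
grip_force: 0.0
time_s: 20.8
position: [332.5, -326.5, 198.4]
tool_rot: [3.141, -0.002, 0.0]
force: [0.1, -0.0, -0.2]
finger_gap: 0.502
grip_force: 0.0
time_s: 21.4
position: [330.5, -326.3, 196.5]
tool_rot: [-2.993, 0.001, -0.944]
force: [-0.9, -0.3, -0.8]
finger_gap: 0.497
grip_force: 0.0
t 21.4 pos [ 330.5 -326.3  196.5] x [ 0.819 -0.002  0.574] y [ 0.    -1.    -0.003] z [ 0.574  0.003 -0.819] q [-1.47 -0.35  2.26  0.65  1.25 -0.11] F [-0.9 -0.3 -0.8] gap 0.497 grip 0.0
[(array([ 4.228e+02, -3.324e+02, -2.000e-01]), 0.64)]
[(array([ 393.4, -334.5,   97.9]), 0.88)]
```

View pics/w11.png

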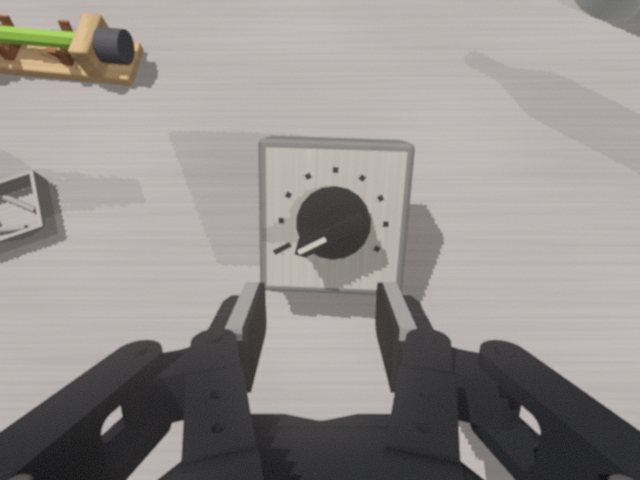

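The wrist view shows the dial at px (333,222). Its long off mark is at (282,248), and the white pointer at (312,245) points straight at it, so it is at click 0 and needs +180°. I'll fit the box pose to the marks.

```bash
cat > fit.py <<'E'
from h import *
from scipy.optimize import least_squares
def fit(p,mk):
    g=cv2.cvtColor(p['image'],cv2.COLOR_RGB2GRAY)
    pts=[]
    for (u,v) in mk:
        w=g[v-6:v+7,u-6:u+7].astype(float); q=np.clip(np.median(w)-20-w,0,None); Y,X=np.mgrid[-6:7,-6:7]
        pts.append((u+(q*X).sum()/q.sum(),v+(q*Y).sum()/q.sum()))
    pts=np.array(pts); s,c=np.sin(np.radians(35)),np.cos(np.radians(35))
    def model(t):
        x,y,yaw,r,a0=t; Q=R.from_euler('z',yaw).as_matrix(); v=Q@[c,0,s]; rt=Q@[0,-1,0]; C=np.array([x,y,0])+Q@[-13,0,81]
        return C,Q,v,rt,[C+r*(np.cos(a0+k*np.pi/6)*v+np.sin(a0+k*np.pi/6)*rt) for k in range(1,9)]
    f=lambda t:np.r_[(np.array([proj(p,X) for X in model(t)[4]])-pts).ravel(), (t[4]+np.radians(120))*200]
    S=least_squares(f,[420,-334,0,40,-2.09]); C,Q,*_=model(S.x); n=Q@[-s,0,c]
    print('O',S.x[:2].round(1),'yaw',np.degrees(S.x[2]).round(2),'r',S.x[3].round(1),'a0',np.degrees(S.x[4]).round(1),'rms px',np.sqrt((S.fun**2).mean()).round(2),'C',C.round(1),'n',n.round(3),'grip',(C+20*n).round(1)); return C,n,Q
E
python3 - <<'E'
from fit import *
p=camera('wrist'); C,n,Q=fit(p,[(281,220),(288,195),(308,176),(335,170),(362,178),(380,198),(386,224),(377,249)])
print('off mark proj',[proj(p,C+k*(np.cos(np.radians(-120))*(Q@[.819,0,.574])+np.sin(np.radians(-120))*(Q@[0,-1,0]))).round() for k in (35,45)])
for q in [(-1,1),(1,1),(1,-1),(-1,-1)]: print(proj(p,C+Q@np.array([.819,0,.574])*q[1]*55+Q@np.array([0,-1,0])*q[0]*58).round(),end=' ')
for nme in ['top','scene']: print(nme,[(np.round(a['point'],1),round(a['conf'],2)) for a in tip_of(camera(nme),'dial_grip')[:1]])
E
```

```text
O [ 419.9 -335.2] yaw -2.13 r 38.2 a0 -120.0 rms px 0.05 C [ 407.  -334.7   81. ] n [-0.573  0.021  0.819] grip [ 395.5 -334.2   97.4]
off mark proj [array([290., 246.]), array([278., 251.])]
[252. 145.] [418. 152.] [403. 296.] [253. 290.] top [(array([ 391.6, -337.7,   98.6]), 0.78)]
scene [(array([ 395.9, -334.5,   98.8]), 0.81)]
```

The fit is excellent (0.05 px) and its grip point agrees with the networks' reports and the expected 97 mm height. Working out the turn.

```bash
cat > dial.py <<'E'
from h import *
def goal(theta,out,C=np.array([407.,-334.7,81.]),yaw=-2.13):
    Q=R.from_euler('z',yaw,degrees=True).as_matrix(); s,c=np.sin(np.radians(35)),np.cos(np.radians(35)); n=Q@[-s,0,c]
    t=np.radians(theta); x=np.cos(t)*(Q@[c,0,s])+np.sin(t)*(Q@[0,-1,0]); z=-n
    return C+out*n, np.c_[x,np.cross(z,x),z]
def plan(theta,out):
    p,M=st(); P,G=goal(theta,out); print('shift shares (now axes)',(M.T@(P-p)/200).round(4),'turn shares',(R.from_matrix(M.T@G).as_rotvec(degrees=True)/90).round(4))
E
python3 - <<'E'
from dial import *
plan(0,100); plan(-120,100)
E
```

```text
t 21.8 pos [ 332.4 -327.1  198.8] x [0.819 0.005 0.573] y [ 0.005 -1.     0.001] z [ 0.573  0.002 -0.819] q [-1.46 -0.35  2.25  0.65  1.25 -0.11] F [ 0.6 -0.2 -0.1] gap 0.5 grip 0.0
shift shares (now axes) [-0.0321  0.0276  0.1964] turn shares [-0.015   0.0002  0.0223]
t 21.8 pos [ 332.4 -327.1  198.8] x [0.819 0.005 0.573] y [ 0.005 -1.     0.001] z [ 0.573  0.002 -0.819] q [-1.46 -0.35  2.25  0.65  1.25 -0.11] F [ 0.6 -0.2 -0.1] gap 0.5 grip 0.0
shift shares (now axes) [-0.0321  0.0276  0.1964] turn shares [-0.0093 -0.0155 -1.311 ]
```

```bash
python3 -m handwheel '[[[-0.032,0.0276,0.1,-0.015,0,0.022,0.5],[0,0,0.09,0,0,0,0.5],[0,0,0,0,0,-0.095,0.5],[0,0,0,0,0,-0.095,0.5],[0,0,0,0,0,-0.095,0.5],[0,0,0,0,0,-0.095,0.5],[0,0,0,0,0,-0.095,0.5],[0,0,0,0,0,-0.095,0.5],[0,0,0,0,0,-0.095,0.5],[0,0,0,0,0,-0.095,0.5],[0,0,0,0,0,-0.095,0.5],[0,0,0,0,0,-0.095,0.5]]]' 30 && python3 -m handwheel '[[[0,0,0,0,0,-0.095,0.5],[0,0,0,0,0,-0.095,0.5],[0,0,0,0,0,-0.095,0.5],[0,0,0,0,0,-0.095,0.5],[0,0,0,0,0,-0.003,0.5],[0,0,0,0,0,0,0.5]]]' 30;  python3 - <<'E'
from dial import *
plan(-120,60)
p=camera('wrist'); print([(np.round(a['point'],1),round(a['conf'],2)) for a in tip_of(p,'dial_grip')[:1]])
E
```

```text
time_s: 23.0
position: [348.7, -333.1, 163.7]
tool_rot: [1.977, 1.77, 0.602]
force: [0.1, -0.7, 0.0]
finger_gap: 0.5
grip_force: 0.0
time_s: 23.6
position: [348.5, -333.1, 163.6]
tool_rot: [1.336, 2.206, 0.395]
force: [-0.2, -0.1, -0.4]
finger_gap: 0.503
grip_force: 0.0
t 23.6 pos [ 348.5 -333.1  163.6] x [-0.374  0.883 -0.285] y [0.729 0.469 0.498] z [ 0.573 -0.022 -0.819] q [-1.41 -0.27  2.27  0.68  1.12 -2.19] F [-0.2 -0.1 -0.4] gap 0.503 grip 0.0
shift shares (now axes) [0.0011 0.0037 0.2062] turn shares [-0.0001  0.0001 -0.0031]
[(array([ 396.4, -334.9,   97.4]), 0.71)]
```

```bash
python3 -m handwheel '[[[0.001,0.0037,0.15,0,0,-0.003,0.5],[0,0,0.12,0,0,0,0.5],[0,0,0.08,0,0,0,0.5],[0,0,0.05,0,0,0,0.5],[0,0,0.03,0,0,0,0.5],[0,0,0.015,0,0,0,0.5],[0,0,0,0,0,0,0.5]]]' 30;  python3 - <<'E'
from dial import *
plan(-120,11)
E
```

```text
time_s: 24.4
position: [399.8, -334.8, 91.1]
tool_rot: [1.328, 2.21, 0.392]
force: [0.3, -0.0, -0.0]
finger_gap: 0.498
grip_force: 0.0
t 24.4 pos [ 399.8 -334.8   91.1] x [-0.378  0.879 -0.289] y [0.727 0.475 0.496] z [ 0.573 -0.022 -0.819] q [-1.28 -0.04  2.23  0.77  0.89 -2.25] F [ 0.3 -0.  -0. ] gap 0.498 grip 0.0
shift shares (now axes) [0.0013 0.0013 0.0071] turn shares [-0.0001  0.0005  0.0016]
```

```bash
python3 -m handwheel '[[[0,0,0.003,0,0,0,0.95],[0,0,0,0,0,0,0.95],[0,0,0,0,0,0,0.95],[0,0,0,0,0,0,0.95],[0,0,0,0,0,0,0.95],[0,0,0,0,0,0,0.95]]]' 30; python3 - <<'E'
from dial import *
plan(-120,11)
E
```

```text
time_s: 25.0
position: [400.0, -335.0, 91.0]
tool_rot: [1.327, 2.21, 0.391]
force: [-6.0, 1.7, 5.7]
finger_gap: 0.13
grip_force: 34.3
t 25.0 pos [ 400. -335.   91.] x [-0.379  0.879 -0.289] y [0.726 0.476 0.496] z [ 0.573 -0.023 -0.819] q [-1.28 -0.04  2.23  0.77  0.89 -2.25] F [-6.   1.7  5.7] gap 0.13 grip 34.3
shift shares (now axes) [0.0027 0.0014 0.0059] turn shares [-0.0002  0.0008  0.002 ]
```

```bash
python3 -m handwheel '[[[0,0,-0.006,0,0,0.02,0.95],[0,0,0,0,0,0.06,0.95],[0,0,0,0,0,0.08,0.95],[0,0,0,0,0,0.09,0.95],[0,0,0,0,0,0.09,0.95],[0,0,0,0,0,0.09,0.95],[0,0,0,0,0,0.09,0.95],[0,0,0,0,0,0.09,0.95],[0,0,0,0,0,0.06,0.95]]]' 30; python3 - <<'E'
from dial import *
plan(60,11)
E
```

```text
time_s: 25.9
position: [399.5, -334.9, 90.8]
tool_rot: [2.398, 1.311, 0.739]
force: [8.6, -4.8, -9.7]
finger_gap: 0.134
grip_force: 31.8
t 25.9 pos [ 399.5 -334.9   90.8] x [0.449 0.845 0.29 ] y [ 0.686 -0.534  0.495] z [ 0.573 -0.023 -0.819] q [-1.28 -0.04  2.23  0.77  0.89 -1.19] F [ 8.6 -4.8 -9.7] gap 0.134 grip 31.8
shift shares (now axes) [0.0033 0.001  0.0067] turn shares [ 1.6000e-03 -1.0000e-04  1.3277e+00]
```

```bash
python3 -m handwheel '[[[0,0,0.003,0,0,0.08,0.95],[0,0,0,0,0,0.09,0.95],[0,0,0,0,0,0.09,0.95],[0,0,0,0,0,0.09,0.95],[0,0,0,0,0,0.09,0.95],[0,0,0,0,0,0.09,0.95],[0,0,0,0,0,0.09,0.95],[0,0,0,0,0,0.09,0.95],[0,0,0,0,0,0.09,0.95],[0,0,0,0,0,0.09,0.95],[0,0,0,0,0,0.09,0.95],[0,0,0,0,0,0.09,0.95]]]' 30; python3 -m handwheel '[[[0,0,0,0,0,0.09,0.95],[0,0,0,0,0,0.09,0.95],[0,0,0,0,0,0.08,0.95],[0,0,0,0,0,0,0.95],[0,0,0,0,0,0,0.95]]]' 30; python3 - <<'E'
from dial import *
plan(60,11)
E
```

```text
time_s: 27.1
position: [399.6, -334.4, 90.7]
tool_rot: [-2.675, 0.945, -0.854]
force: [-1.1, 0.6, 0.5]
finger_gap: 0.133
grip_force: 33.9
time_s: 27.6
position: [399.7, -334.3, 90.8]
tool_rot: [-2.358, 1.412, -0.759]
force: [-1.8, 0.7, 1.2]
finger_gap: 0.133
grip_force: 34.0
t 27.6 pos [ 399.7 -334.3   90.8] x [ 0.381 -0.878  0.289] y [-0.725 -0.478 -0.495] z [ 0.573 -0.021 -0.819] q [-1.28 -0.04  2.23  0.77  0.89  0.89] F [-1.8  0.7  1.2] gap 0.133 grip 34.0
shift shares (now axes) [ 0.0015 -0.0013  0.0061] turn shares [-0.     -0.      0.0034]
```

Turned to within 0.3° of click six. I'll release, back off and verify.

```bash
python3 -m handwheel '[[[0,0,0,0,0,0,0.5],[0,0,0,0,0,0,0.5],[0,0,0,0,0,0,0.5],[0,0,0,0,0,0,0.5],[0,0,-0.05,0,0,0,0.5],[0,0,-0.1,0,0,0,0.5],[0,0,-0.2,0,0,0,0.5],[0,0,-0.15,0,0,0,0.5],[0,0,-0.1,0,0,0,0.5],[0,0,0,0,0,0,0.5]]]' 30; python3 - <<'E'
from h import *
p=snap('wrist','w12'); a=p['image'][0:330,160:500]; 
q=snap('scene','s12'); b=q['image'][230:380,200:500]
A=cv2.resize(a,(400,388)); B=cv2.resize(b,(400,200)); cv2.imwrite('pics/c12.png',cv2.cvtColor(np.vstack([A,B]),cv2.COLOR_RGB2BGR))
for t in ['tube','cap','stopper','tray','barrel','jaw_grip']: print(t,[(np.round(x['point'],1),round(x['conf'],2)) for x in tip_of(q,t)[:1]])
E
```

```text
time_s: 28.6
position: [330.2, -334.1, 192.2]
tool_rot: [-2.359, 1.417, -0.766]
force: [0.1, 0.3, 0.7]
finger_gap: 0.502
grip_force: 0.0
tube [(array([430.2, 227.2,   1.2]), 0.69)]
cap [(array([372.4, 340.4,  -6. ]), 0.55)]
stopper [(array([319.6, 237.2,  -2.7]), 0.68)]
tray [(array([ 398.2, -336.2,   99.2]), 0.4)]
barrel [(array([627.1, -27.3,  28.8]), 0.76)]
jaw_grip [(array([635.1,  36.1,  79.2]), 0.8)]
```

View pics/c12.png

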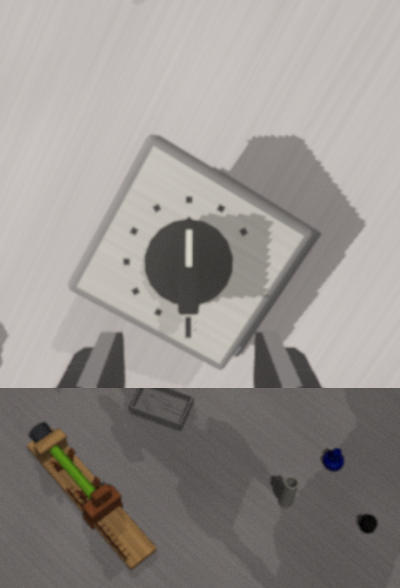

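The pointer is on mark (189,200), opposite the long off mark (188,325): six clicks clockwise. The barrel is clamped between both jaws (75,470) and the bystanders are unmoved.

```bash
python3 -c "from rig import hand_in; print(hand_in())"
```

```text
the job is handed in; nothing more can be done
None
```

The job is handed in after about 29 s: the last pictures show the barrel in both rests and held between the jaws, the dial at speed six, and the tube, cap, stopper and tray where they stood.

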